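# Run a hanging dip basket along a tilting rail and steady it over the tub

### The arm

A 6-joint arm with a two-finger parallel gripper is mounted at the origin on the work surface. World frame = base frame: x ahead of the robot, y to its left, z up, the work surface at z = 0. Lengths are in mm, angles in degrees, forces in N, time in s.
With the tool pointing down it reaches from about 350 to 850 mm from the base axis. Payload 8.1 kg.
Tool frame: the origin (TCP) lies midway between the tips of the shut fingers; the grasp point (between the pads) lies 19 mm behind it (r.pinch_z is the distance from the TCP to the grasp point, in mm); z points along the fingers, y is the line along which they close (so a half turn about z gives the same grasp; the last joint's range is limited). The gripper opens to 85 mm and grips with 20 to 120 N. Pads are 22 mm wide; open, the fingers measure 114 mm over their backs; the gripper's body (76 mm by 85 mm) begins 54 mm behind the grasp point. The pads swing forward as they close: fully open they stand 13 mm farther back than shut.
Start: joints at [-74.393, 7.471, 85.268, -0, 87.261, -4.893], TCP at [210.149, -561.999, 231.292] pointing down, gripper open.
Joint ranges: [-169.43, 169.43], [-51.17, 129.36], [1.28, 143.12], [-76.62, 256.62], [0, 156.53], [-152.29, 152.29]. Speed limits (degrees/s): [136.94, 136.94, 159.86, 180, 180, 180].

### API

Orientations are given as [roll, pitch, yaw] about the fixed x, y, z axes, in that order (R = Rz(yaw) Ry(pitch) Rx(roll)).
In Python, from bench import r gives the robot as it stands.
- The arm moves only by the shell command python3 -m jog 'ROWS' [OPENING] [FORCE]. ROWS is JSON, one flat list of numbers, 6 for each row, row after row: the shift along the tool's x, y, z in m, then the turn, a rotation vector about the tool's x, y, z in rad. A call has 1 to 8 rows; each row is the pose to reach, as a shift and turn from the pose commanded when the call began, along the tool's axes at that moment; what a row does not reach only later rows make up. A row lasts 1/8 s, in which the tool goes at most 62.5 mm and 10.7 degrees, less where a joint would pass 70% of its speed; a pose out of reach is approached as far as the arm can. A call with a gripper value outside its range is refused whole. OPENING is the opening, from -1 (shut) to 1 (fully open), set as the call begins (- or left out, the last holds). The fingers move at their own pace and stop on an object; FORCE is the grip in N (left out, the last holds). Time passes only in rows, so rows that repeat a pose let the fingers close. It gives the time, the measured TCP pose, the force, the opening and the grip force at its end, in the units of the state.
- r.sense(): the state, without advancing time (a new reading comes with each control period).
- r.snapshot(name): name is "scene" or "top" or "wrist"; returns a dict with "pixels" (420x560x3 uint8, red, green, blue), "range_z" (420x560 float32, mm along the optical axis (not along the pixel's ray), 0 where there is no reading), "K" (3x3 intrinsics, pixels), "rvec" (rotation vector, rad) and "tvec" (3), from world to camera coordinates, as OpenCV has them. Camera axes: x right, y down, z forward; pixel columns grow to the right and rows downward; lengths in mm; the calibration is good to about 2 mm. A picture is of the moment at which its call begins.
- r.hand_in(): hands the job in; it is judged then, once.
Trained networks look in a picture, given as the dict that the camera call returned (one of the last four; its "shot" number tells which), for a name from the list of things; names that differ only in an ending like _2 or _b are one class to them, and where a whole thing is asked for, a point or a joint stands for the part that bears it (a point fixed in the world has none). Each returns a list of dicts, best first, with "score" (0 to 1); they miss things now and then, are a little off and sometimes report something else, mostly with a low value. They report only what shows in the picture. A call takes as long as a camera call. They do not tell look-alikes from the thing itself.
- r.look_for(picture, target): "bbox" ([left, top, right, bottom] in pixels, round what is visible of it).
- r.outline_of(picture, target): "region" (420x560 bool, what is visible of it) and "bbox" ([left, top, right, bottom] in pixels, round what is visible of it).
The state is a dict: "time": time; "joint_pos": joint angles; "qd": joint speeds; "joint_efforts": joint torques, N m; "tool_pos": TCP position; "tcp_rot": TCP orientation; "ft_force": force on the tool from outside, world axes, zero at the start; "wrist_torque": the same for the moment, N m; "finger_gap": finger opening in mm; "grip_force": force on a finger pad.
Only numpy, scipy, OpenCV 4.12 (cv2) and the standard library are available. Lean on these libraries where they do the work, as an engineer would, in place of code of your own. Each camera call takes 0.05 s, during which the arm holds its last target. There are 200 camera calls.

### The job

Take the wooden handle of the overhead rail and tilt the rail so that the trolley with the hanging basket of copper cups rolls off its parking stop and comes to a standstill over the middle of the yellow tub, with the basket hanging still. Keep hold of the handle and keep the basket steady there for at least five seconds; the program finishes while holding. Never touch the trolley or basket, let the basket swing wildly or the trolley run into the stop at the pivot end, and leave the hammer, cup and flask alone.

Things in the scene. Friction and masses are not known exactly. Their poses are not given: they have to be found in the camera images.
- stand: Fixed steel stand, 0.8 m wide, 0.6 m tall. Origin on the table midway under the rail; its y axis runs horizontally along the rail from the handle end (-y) to the pivot end (+y), z up, -x looks to the robot. Posts at y = +320 mm (pivot) and -390 mm; the level rail's centre line is 500 mm above the table.
- rail (a joint): Tilt of the rail in rad: 0 is level, positive when the handle end is raised (the trolley then rolls to the pivot end, stand +y). It rests at -0.10 on a stop when nobody holds it; the upper stop is at +0.10. Nominal rail mass 0.6 kg; raising the handle takes about 4 to 12 N. Light hinge, falls back when released.
- rail_pivot (a point): Centre of the rail's hinge, in stand frame (0, 320, 500) mm. The hinge axis is the stand's x axis. It does not move.
- handle (a point): Middle of the wooden grip: a horizontal round bar, 22 mm diameter, 90 mm long, along the stand's x axis, joined to the rail by a steel rod; open space above and beside it. On the level rail it lies at stand (-160, -300, 260) mm, i.e. 620 mm from the pivot along the rail and 240 mm below it; it turns with the rail about the pivot, about 62 mm up or down.
- trolley: Red roller trolley that runs freely along the rail; nominal 0.4 kg, rolling resistance about 0.07 N (with basket it starts to roll at about 0.01 rad of tilt) plus 0.12 N per m/s. Origin at the hook under it, 30 mm below the rail's centre line. Parked at the red stop of the handle end, its stand y is about -200 mm; the red stop at the pivot end halts it at +220 mm.
- basket: Steel dip basket, 104 mm across, 95 mm tall, with copper cups, on a bail swinging freely from the trolley's hook, only in the rail's plane (about stand x). Nominal 0.3 kg, mass centre 295 mm below the hook; swing period about 1.1 s with the trolley still (0.9 s if it rolls freely), damping ratio about 0.02. Origin at the hook eye; z points up, vertical when plumb. Underside 345 mm below the hook.
- basket_mid (a point): Point on the basket's axis 300 mm below the hook eye, in the middle of the basket.
- tub: Fixed yellow plastic tub, 170 mm across the rail, 150 mm along the rail, 60 mm high, open on top, with a grey felt. It stands on the table right under the rail. Origin at the centre of its underside.
- hammer: Bystander: hammer with wooden handle, 240 mm long, lying on the table.
- cup: Bystander: copper cup, 72 mm across, 70 mm tall, origin at the centre of its underside.
- flask: Bystander: amber glass bottle, 56 mm across, 130 mm tall, origin at the centre of its underside.
There are look-alikes about, which are no part of the job. Of the things like the tub, leave any that is green; of the rest the smaller one is meant.

How it is judged (in metres and radians):
On the way, in this order (a step that is already met when the one before it is completed fails the run):
1. the trolley has rolled off its parking stop with the rail held up (y of trolley in the frame of stand above -0.17 m and value of joint rail above -0.06 rad), for 0.1 s.
2. the basket hangs still over the middle of the tub for 4 s (horizontal distance between basket_mid and tub below 0.025 m and angle between basket's own z axis and vertical below 0.06 rad and linear speed of trolley below 0.03 m/s and angular speed of basket below 0.22 rad/s and value of joint rail above -0.05 rad), for 4 s.
At the end, for the whole second after the job is handed in: The middle of the basket is within 25 mm of the tub's centre seen from above, the basket hangs within 0.06 rad of plumb and turns slower than 0.22 rad/s, the trolley moves slower than 0.03 m/s, and the rail is held up off its rest (tilt above -0.05 rad); it has been so for 4 s on end before (all of step 2); the arm keeps its last pose, push and grip.
It fails at once if the trolley runs into the stop at the pivot end (y of trolley in the frame of stand above 0.213 m).
It fails at once if the basket swings wildly (more than 0.3 rad from plumb) (angle between basket's own z axis and vertical above 0.3 rad).
It fails at once if the robot touches the trolley or the basket (contact force between any of the fingers, the arm and trolley above 0.3 N).
It fails at once if the hammer, cup or flask is disturbed (distance of any of hammer, cup, flask from where it was at the start of the episode above 0.03 m).
It also fails if it takes over 64 s, if anything falls off the work surface, if the arm or the gripper's body presses on something with over 40 N, if the wrist force passes 120 N, or if a joint passes its speed limit or range.

## Working session

There is one attempt and no reset: what is moved stays moved. The work goes in short steps, Python scripts to look and compute and a shell command to move; the robot and the scene stay as the last step left them, time stands still between calls to the robot, and variables do not carry over. Pictures are saved under pics/ and viewed, at most 10 in all, crops included, and the job is handed in when it is done.

```bash
ls; mkdir -p pics; python3 - <<'E'
from bench import r
import cv2,numpy as np
s=r.sense();print(s)
ps=[r.snapshot(n) for n in("scene","top")]
im=[p["pixels"][:,:,::-1] for p in ps]
cv2.imwrite("pics/a.png",im[0]);cv2.imwrite("pics/b.png",im[1])
for p in ps:
  np.save("pics/p%s.npy"%p["shot"],p,allow_pickle=True)
  for t in("tub","handle","trolley","basket","stand","rail"):
    print(t,[(d["bbox"],round(d["score"],2)) for d in r.look_for(p,t)])
E
```

```text
pics
{'time': 0.0, 'joint_pos': array([-7.43941443e+01,  7.51615788e+00,  8.53311692e+01,  8.94161169e-04,
        8.72580640e+01, -4.89288760e+00]), 'qd': array([ 0.01568443, -0.04577891, -0.06542823, -0.01832962, -0.0032511 ,
       -0.05516956]), 'joint_efforts': array([-2.38307985e-03, -5.69393671e+01, -5.00559783e+01, -1.96549040e-04,
        1.46313803e-02, -8.07024421e-07]), 'tool_pos': array([ 209.9935114 , -561.47278755,  230.21533943]), 'tcp_rot': array([-1.79895069e+02, -9.87894559e-03,  2.04986907e+01]), 'ft_force': array([-0.26646158,  0.49558083, -0.77291182]), 'wrist_torque': array([0.00980577, 0.05801634, 0.00902613]), 'grip_force': 0.0, 'finger_gap': 85.2429256147038}
tub [([205.8, 244.3, 273.6, 304.2], 0.98), ([372.5, 277.3, 434.6, 343.8], 0.74)]
handle [([153.6, 144.5, 328.6, 252.3], 0.64)]
trolley [([173.0, 146.4, 219.6, 253.9], 0.65)]
basket [([187.3, 176.3, 218.0, 258.0], 0.67)]
stand [([130.6, 95.2, 334.2, 379.9], 0.8)]
rail [([153.2, 142.2, 328.9, 252.0], 0.63)]
tub [([104.8, 241.0, 163.0, 305.3], 0.82), ([270.9, 164.5, 321.7, 222.2], 0.79), ([148.3, 112.6, 485.2, 245.9], 0.69), ([359.4, 233.3, 431.4, 319.3], 0.68), ([338.4, 164.1, 376.5, 202.1], 0.27)]
handle [([158.3, 132.5, 439.2, 245.4], 0.63)]
trolley [([338.7, 133.9, 394.5, 198.8], 0.64)]
basket [([337.7, 160.0, 381.9, 200.7], 0.55)]
stand []
rail [([160.3, 136.7, 438.6, 247.5], 0.61)]
```

View pics/a.png

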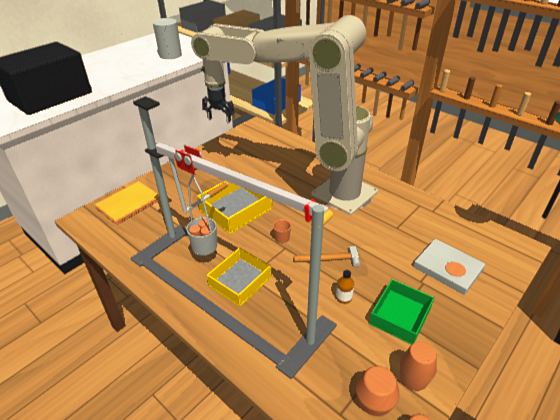

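View pics/b.png

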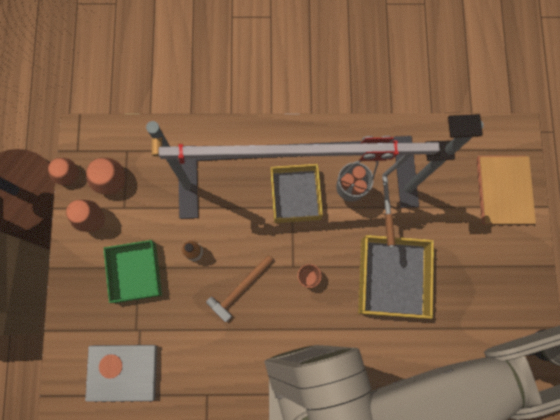

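Tub candidates: green (scene 401,310), large yellow (scene 237,206 / top 397,278), small yellow (scene 239,275 / top 297,193). The small yellow one, directly under the rail, fits the description. I'll confirm it in a crop and measure it.

```bash
cat > h.py <<'E'
import numpy as np,cv2
def cloud(p):
    K=p["K"];R=cv2.Rodrigues(np.array(p["rvec"],float))[0];t=np.array(p["tvec"],float).ravel()
    v,u=np.mgrid[0:420,0:560];z=p["range_z"].astype(float)
    c=np.stack([(u-K[0][2])/K[0][0]*z,(v-K[1][2])/K[1][1]*z,z],-1)
    w=(c-t)@R; w[z<=0]=np.nan
    return w
def proj(p,P): return cv2.projectPoints(np.array(P,float).reshape(-1,3),np.array(p["rvec"],float),np.array(p["tvec"],float),np.array(p["K"],float),None)[0][:,0]
E
python3 - <<'E'
from bench import r
from h import *
T=r.snapshot("top");S=r.snapshot("scene");W=cloud(T);WS=cloud(S)
f=lambda a:np.round(a,1)
# tub small: yellow mask
for d in r.outline_of(T,"tub"):
  q=W[d["region"]];q=q[~np.isnan(q[:,0])]
  if len(q)<50: continue
  rim=q[(q[:,2]>50)&(q[:,2]<70)]
  print("tub",d["bbox"],f(np.median(q,0)),len(rim), cv2.minAreaRect(rim[:,:2].astype(np.float32)) if len(rim)>4 else None)
for n,w,p in(("T",W,T),("S",WS,S)):
  rgb=p["pixels"].astype(int)
  for (x,y) in [(391,225),(389,215),(391,240),(300,150),(220,153),(400,148),(435,147),(155,130),(156,146),(440,150)] if n=="T" else [(146,103),(319,208),(215,187),(200,180),(280,190),(300,197),(165,152)]:
    print(n,(x,y),f(w[y,x]),rgb[y,x])
  m=(w[...,2]>330)&(w[...,2]<600)&(w[...,0]>350)
  g=m&(rgb.min(-1)>130)&(rgb.max(-1)-rgb.min(-1)<45)
  q=w[g];print("rail pts",len(q))
  c=q.mean(0);u,s,vt=np.linalg.svd(q-c);print(f(c),vt[0],q.min(0),q.max(0))
c=np.hstack([cv2.resize(T["pixels"][140:330,250:450,::-1],(400,380),interpolation=cv2.INTER_CUBIC),cv2.resize(S["pixels"][170:310,170:290,::-1],(326,380),interpolation=cv2.INTER_CUBIC)])
cv2.imwrite("pics/c.png",c)
E
```

```text
tub [269.9, 165.0, 323.1, 221.7] [672.2  14.   11. ] 380 ((667.4157104492188, 15.505012512207031), (172.22193908691406, 150.66920471191406), 3.6476244926452637)
tub [356.7, 236.1, 430.9, 317.1] [ 400.7 -295.6   15.2] 287 ((398.00543212890625, -283.05291748046875), (204.66537475585938, 229.07534790039062), 85.4368667602539)
tub [105.6, 237.3, 161.2, 306.0] [423.5 527.5  10.5] 411 ((422.2836608886719, 521.5827026367188), (171.06947326660156, 152.91383361816406), 8.874215126037598)
T (391, 225) [ 531.1 -239.4  211.5] [128  85  58]
T (389, 215) [ 560.4 -235.9  208.2] [144  99  71]
T (391, 240) [ 488.5 -237.1  212.7] [145  96  64]
T (300, 150) [663.8  30.8 481.7] [169 158 153]
T (220, 153) [651.3 217.1 498.8] [157 145 143]
T (400, 148) [ 676.1 -211.5  457.6] [164 154 149]
T (435, 147) [ 681.  -298.7  450. ] [166 154 150]
T (155, 130) [687.8 357.4 552.6] [130 134 129]
T (156, 146) [664.4 362.7 511.2] [195 146  87]
T (440, 150) [ 680.6 -318.   427.6] [61 52 53]
rail pts 1996
[667.6  49.  484.4] [-0.03950821  0.99381447  0.10378779] [ 644.09608026 -304.39324608  444.33869915] [705.51168772 374.01514639 554.21693303]
S (146, 103) [ 687.4 -310.9  589.5] [50 48 43]
S (319, 208) [694.8 370.8 549.8] [180 192 176]
S (215, 187) [ 521.5 -241.2  207.6] [247 205   0]
S (200, 180) [ 360.4 -560.3   -2.1] [197 134  68]
S (280, 190) [654.  211.1 498.3] [239 233 226]
S (300, 197) [651.5 277.7 508.1] [240 229 208]
S (165, 152) [ 688.8 -258.6  435.4] [141 133 123]
rail pts 1156
[667.7  32.  479.7] [0.05774784 0.99425265 0.09014903] [  376.33533418 -1622.13692089   330.39072206] [709.63474897 382.83250882 594.36835245]
```

View pics/c.png

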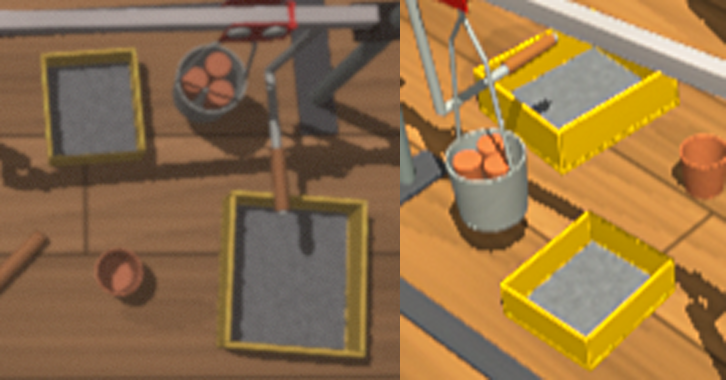

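```bash
python3 - <<'E'
from bench import r
from h import *
T=r.snapshot("top");W=cloud(T);rgb=T["pixels"].astype(int)
m=np.zeros((420,560),bool);m[205:262,380:402]=1
g=m&(W[...,2]>190)&(W[...,2]<225)&(W[...,0]<585)
wood=g&(rgb[...,0]-rgb[...,2]>35)
q=W[wood];print("handle",len(q),q.min(0),q.max(0),np.median(q,0));u=np.linalg.svd(q-q.mean(0))[2][0];print(u)
v=np.argwhere(wood);print(v.min(0),v.max(0))
# rail top surface
m=np.zeros((420,560),bool);m[143:160,190:425]=1
g=m&(rgb.min(-1)>140)&(rgb.max(-1)-rgb.min(-1)<40)&(W[...,2]>400)
q=W[g];print("rail",len(q))
py=np.polyfit(q[:,1],q[:,0],1);pz=np.polyfit(q[:,1],q[:,2],1);print(py,np.degrees(np.arctan(py[0])),pz,np.degrees(pz[0]))
# red trolley / stops
red=(rgb[...,0]>110)&(rgb[...,1]<50)&(rgb[...,2]<60)&(W[...,2]>350)
n,l,s,c=cv2.connectedComponentsWithStats(red.astype(np.uint8))
for i in range(1,n):
  if s[i,4]>8: q=W[l==i];print("red",s[i],np.nanmedian(q,0),np.nanmin(q,0),np.nanmax(q,0))
# basket
for d in r.outline_of(T,"basket")[:1]:
  q=W[d["region"]];print("basket",d["bbox"],np.nanmedian(q,0),np.nanmin(q,0),np.nanmax(q,0))
# post base bars / posts
for n,mm in(("postP",(slice(120,145),slice(145,170))),("postH",(slice(110,140),slice(445,485)))):
  q=W[mm].reshape(-1,3);q=q[q[:,2]>530];print(n,len(q),q.min(0),q.max(0),np.median(q,0))
E
```

```text
handle 244 [ 476.21571022 -250.28025404  194.93842105] [ 578.02423926 -224.70955561  219.29657755] [ 521.57908144 -236.69062807  208.38860102]
[-0.99910518 -0.04222396  0.00244334]
[209 385] [245 395]
rail 1468
[-4.77715771e-02  6.69201792e+02] -2.7350304523884925 [9.84295999e-02 4.79151843e+02] 5.63960065503186
basket [338.0, 160.2, 379.7, 204.8] [ 673.94859852 -153.1454117   163.43636154] [ 626.06010222 -255.88506782   -3.67478218] [ 779.10195008 -100.01547455  356.82618449]
postP 160 [682.63047832 349.71667182 530.06705975] [710.14387833 376.38909695 554.48013689] [694.29499324 362.58335845 549.30690414]
postH 777 [ 657.07561726 -360.64852977  530.31129532] [ 711.24195334 -285.00382651  599.82733807] [ 682.7729185  -321.02698682  592.94580847]
```

Small yellow tub confirmed (crop left 93,105 / right 588,290), centre (667,15.5). The stand's origin is ≈(668,43), yaw 2.7°, and the handle middle is ≈(521,-237,199), which all fits the given geometry. Moving above the handle.

```bash
python3 -m jog '[0.05,-0.025,-0.04,0,0,0.05, 0.1,-0.05,-0.044,0,0,0.1, 0.15,-0.074,-0.044,0,0,0.15, 0.205,-0.1,-0.044,0,0,0.2, 0.26,-0.127,-0.044,0,0,0.25, 0.31,-0.152,-0.044,0,0,0.311, 0.36,-0.176,-0.044,0,0,0.311, 0.402,-0.197,-0.044,0,0,0.311]' 1; python3 -m jog '[0,0,0,0,0,0,0,0,0,0,0,0]'
python3 - <<'E'
from bench import r
from h import *
w=r.snapshot("wrist");cv2.imwrite("pics/d.png",w["pixels"][:,:,::-1])
W=cloud(w);rgb=w["pixels"].astype(int);T=r.snapshot("top")
g=(W[...,2]>190)&(W[...,2]<225)&(W[...,0]<600)&(rgb[...,0]-rgb[...,2]>35)
q=W[g];print(len(q))
if len(q): print(q.min(0),q.max(0),np.median(q,0))
E
```

```text
time: 1.95
tool_pos: [519.0, -234.9, 275.5]
tcp_rot: [180.0, -0.0, 2.7]
ft_force: [0.6, -0.1, 0.6]
finger_gap: 85.4
grip_force: 0.0
time: 2.2
tool_pos: [517.5, -236.8, 275.2]
tcp_rot: [180.0, 0.0, 2.7]
ft_force: [-0.3, -0.3, 0.2]
finger_gap: 85.1
grip_force: 0.0
3671
[ 477.88157358 -245.68475753  198.07163569] [ 591.22158174 -220.32583677  212.88687181] [ 528.49167284 -233.18523722  209.08880418]
```

View pics/d.png

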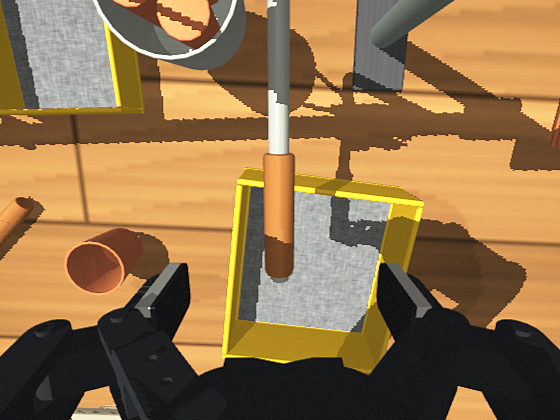

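The grip (wrist 280,215) lies between the open fingers, centred at ≈(523,-235), with its top at z≈210 as expected. I'll descend and close.

```bash
python3 -m jog '[0.002,-0.001,0.03,0,0,0, 0.002,-0.001,0.06,0,0,0, 0.002,-0.001,0.085,0,0,0, 0.002,-0.001,0.097,0,0,0, 0.002,-0.001,0.097,0,0,0]' 1; python3 -m jog '[0,0,0,0,0,0,0,0,0,0,0,0,0,0,0,0,0,0,0,0,0,0,0,0,0,0,0,0,0,0,0,0,0,0,0,0]' -1 70
python3 - <<'E'
from bench import r
from h import *
w=r.snapshot("wrist");cv2.imwrite("pics/e.png",w["pixels"][:,:,::-1])
E
```

```text
time: 2.92
tool_pos: [518.8, -236.0, 177.7]
tcp_rot: [-180.0, 0.1, 2.6]
ft_force: [0.4, 0.2, 0.7]
finger_gap: 85.4
grip_force: 0.0
time: 3.68
tool_pos: [519.9, -233.7, 179.3]
tcp_rot: [-179.8, -0.0, 2.7]
ft_force: [-1.9, 9.1, 8.0]
finger_gap: 19.8
grip_force: 68.3
```

View pics/e.png

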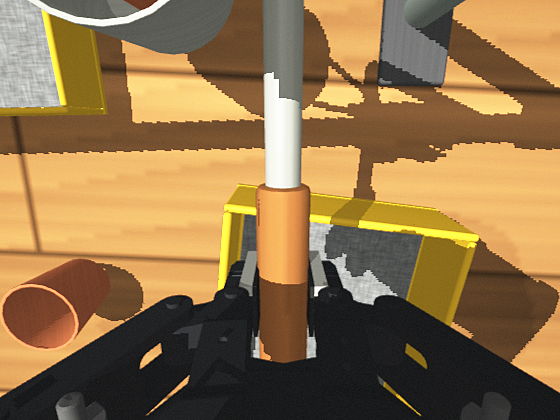

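```bash
cat > m.py <<'E'
from bench import r
from h import *
import sys
c,s=np.cos(.0472),np.sin(.0472)
def st(W): 
    d=W-np.array([667.5,43,0]); return np.stack([c*d[...,0]+s*d[...,1],-s*d[...,0]+c*d[...,1],d[...,2]],-1)
def meas(dbg=0):
    t=r.sense()
    out={}
    B=[];P=[]
    for n in("top","scene"):
        p=r.snapshot(n);X=st(cloud(p));h=cv2.cvtColor(p["pixels"],cv2.COLOR_RGB2HSV).astype(int)
        if n=="top":
            g=(np.abs(X[...,0])<14)&(X[...,1]>-300)&(X[...,1]<270)&(X[...,2]>420)&(h[...,1]<60)
            q=X[g];k=np.polyfit(q[:,1],q[:,2],1);out["tilt_cam"]=-np.arctan(k[0])
        red=((h[...,0]<6)|(h[...,0]>172))&(h[...,1]>150)&(h[...,2]>70)&(X[...,2]>400)&(np.abs(X[...,0])<70)&(np.abs(X[...,1])<300)
        nn,l,ss,_=cv2.connectedComponentsWithStats(red.astype(np.uint8))
        if dbg:
            for i in range(1,nn):
                if ss[i,4]>5: print(n,ss[i],np.round(np.nanmin(X[l==i],0)),np.round(np.nanmax(X[l==i],0)))
        g=(np.abs(X[...,0])<58)&(np.abs(X[...,1])<290)&(X[...,2]>135)&(X[...,2]<290)
        g[:, :]&=True
        q=X[g];
        # rim: points in cells with many
        B.append(q)
        tr=red&(np.abs(X[...,1])<228); 
        if tr.sum()>5: a=X[tr];out["trol_"+n]=(np.percentile(a[:,1],3)+np.percentile(a[:,1],97))/2
    for n,q in zip(("top","scene"),B):
        z=np.percentile(q[:,2],99) if 0 else None
        hist,e=np.histogram(q[:,2],bins=np.arange(135,292,5))
        if dbg: print(n,len(q),hist)
        q=q[q[:,2]<215]
        if len(q)>20: out["bask_"+n]=(np.percentile(q[:,1],2)+np.percentile(q[:,1],98))/2; out["bw_"+n]=np.ptp(np.percentile(q[:,1],[2,98]))
    # tilt from TCP: z rel pivot; rest TCP z 178.5
    print("t%.2f"%t["time"],"z%.1f"%t["tool_pos"][2],"tiltTCP %.4f"%(-0.1+(t["tool_pos"][2]-179)/610),{k:round(float(v),4 if "tilt" in k else 1) for k,v in out.items()})
if __name__=="__main__": meas(len(sys.argv)>1)
E
python3 m.py d
```

```text
top [368 138  14   3  25] [  14. -207.  466.] [  17. -175.  488.]
top [393 141   5  14  29] [ -19. -247.  446.] [  15. -232.  480.]
top [179 144   5  19  52] [-18. 260. 473.] [ 15. 270. 515.]
scene [175 146  25  28 278] [ -20. -253.  412.] [  21. -155.  487.]
scene [304 200  11  22  95] [-14. 262. 460.] [ 18. 279. 512.]
top 946 [ 47  32  36  37  47 110 251 159  16   1   4   4   9  35  43  14   9   6
   7   3   7   5   7   8   7   8   4   7   8   6   9]
scene 835 [ 39  41  41  54  68 109 187  66   7   2   4   2  15  27  20  16   6  11
   7  11   7  12   8   6  12   6  12   9   9  12   9]
t3.73 z179.3 tiltTCP -0.0996 {'tilt_cam': -0.0942, 'trol_top': -201.0, 'trol_scene': -192.0, 'bask_top': -212.2, 'bw_top': 130.6, 'bask_scene': -204.6, 'bw_scene': 130.1}
```

```bash
python3 - <<'E'
s=open('m.py').read()
s=s.replace('(X[...,2]>135)&(X[...,2]<290)','(np.abs(X[...,2]-(202+(320-X[...,1])*th))<21)').replace('    t=r.sense()\n','    t=r.sense();th=-0.1+(t["tool_pos"][2]-179)/610\n').replace('        q=q[q[:,2]<215]\n','')
open('m.py','w').write(s)
E
python3 m.py
python3 -m jog '[0,0.001,-0.002,-0.003,0,0, 0,0.003,-0.005,-0.009,0,0, 0,0.005,-0.009,-0.015,0,0, 0,0.0065,-0.013,-0.021,0,0, 0,0.0085,-0.0165,-0.027,0,0, 0,0.0105,-0.020,-0.033,0,0, 0,0.0125,-0.0235,-0.039,0,0, 0,0.014,-0.027,-0.045,0,0]'
python3 m.py
```

```text
t3.83 z179.3 tiltTCP -0.0996 {'tilt_cam': -0.0941, 'trol_top': -197.8, 'trol_scene': -190.8, 'bask_top': -195.0, 'bw_top': 96.4, 'bask_scene': -189.8, 'bw_scene': 101.0}
time: 4.92
tool_pos: [520.4, -246.3, 203.7]
tcp_rot: [177.7, 0.1, 2.8]
ft_force: [3.0, 10.2, -6.1]
finger_gap: 19.7
grip_force: 68.8
t4.92 z203.7 tiltTCP -0.0595 {'tilt_cam': -0.0557, 'trol_top': -199.9, 'trol_scene': -192.4, 'bask_top': -199.1, 'bw_top': 96.8, 'bask_scene': -193.4, 'bw_scene': 99.2}
```

```bash

python3 -m jog '[0,0.002,-0.0035,-0.006,0,0, 0,0.004,-0.007,-0.012,0,0, 0,0.0055,-0.0105,-0.018,0,0, 0,0.0075,-0.014,-0.024,0,0, 0,0.0095,-0.0175,-0.030,0,0, 0,0.0115,-0.0215,-0.036,0,0, 0,0.013,-0.025,-0.042,0,0, 0,0.014,-0.027,-0.045,0,0]'
python3 -m jog '[0,0,0,0,0,0,0,0,0,0,0,0,0,0,0,0,0,0,0,0,0,0,0,0]'
python3 m.py
```

```text
time: 6.02
tool_pos: [521.0, -259.0, 231.2]
tcp_rot: [175.2, 0.1, 2.8]
ft_force: [3.5, 12.6, -5.3]
finger_gap: 20.2
grip_force: 68.9
time: 6.52
tool_pos: [521.0, -258.9, 230.9]
tcp_rot: [175.2, 0.1, 2.8]
ft_force: [3.8, 12.3, -5.6]
finger_gap: 19.5
grip_force: 68.9
t6.53 z230.9 tiltTCP -0.0148 {'tilt_cam': -0.0176, 'trol_top': -198.2, 'trol_scene': -193.0, 'bask_top': -199.5, 'bw_top': 96.7, 'bask_scene': -194.1, 'bw_scene': 100.1}
```

```bash

python3 -m jog '[0,0.0028,-0.0055,-0.009,0,0, 0,0.0056,-0.011,-0.018,0,0, 0,0.0083,-0.0163,-0.027,0,0, 0,0.0105,-0.0205,-0.034,0,0]' |head -2
python3 m.py
python3 -m jog '[0,0,0,0,0,0,0,0,0,0,0,0,0,0,0,0,0,0]'|head -2
python3 m.py
```

```text
time: 7.12
tool_pos: [521.4, -267.8, 252.4]
t7.12 z252.4 tiltTCP 0.0203 {'tilt_cam': 0.0139, 'trol_top': -197.8, 'trol_scene': -191.2, 'bask_top': -202.5, 'bw_top': 96.2, 'bask_scene': -197.3, 'bw_scene': 99.6}
time: 7.6
tool_pos: [521.4, -267.7, 252.2]
t7.60 z252.2 tiltTCP 0.0199 {'tilt_cam': 0.0149, 'trol_top': -183.3, 'trol_scene': -174.8, 'bask_top': -188.3, 'bw_top': 95.9, 'bask_scene': -178.7, 'bw_scene': 99.8}
```

```bash

python3 -m jog '[0,0,0,0,0,0,0,0,0,0,0,0]'|head -2
python3 m.py
```

```text
time: 7.95
tool_pos: [521.4, -267.7, 252.2]
t7.95 z252.2 tiltTCP 0.0201 {'tilt_cam': 0.0138, 'trol_top': -159.8, 'trol_scene': -147.2, 'bask_top': -161.6, 'bw_top': 96.6, 'bask_scene': -151.4, 'bw_scene': 99.9}
```

```bash

python3 -m jog '[0,-0.001,0.002,0.003,0,0, 0,-0.0035,0.007,0.012,0,0, 0,-0.0064,0.0122,0.02,0,0]'|head -2
python3 m.py
python3 -m jog '[0,0,0,0,0,0]'|head -2
python3 m.py
```

```text
time: 8.43
tool_pos: [521.2, -262.5, 239.5]
t8.43 z239.5 tiltTCP -0.0008 {'tilt_cam': -0.0066, 'trol_top': -110.9, 'trol_scene': -100.9, 'bask_top': -111.3, 'bw_top': 94.4, 'bask_scene': -99.5, 'bw_scene': 99.7}
time: 8.65
tool_pos: [521.2, -262.5, 239.5]
t8.65 z239.5 tiltTCP -0.0009 {'tilt_cam': -0.0061, 'trol_top': -93.9, 'trol_scene': -84.7, 'bask_top': -86.7, 'bw_top': 94.9, 'bask_scene': -76.8, 'bw_scene': 100.2}
```

```bash

python3 -m jog '[0,0.0009,-0.0018,-0.003,0,0,0,0.0009,-0.0018,-0.003,0,0]'|head -2
python3 m.py
```

```text
time: 9.0
tool_pos: [521.2, -263.5, 241.7]
t9.00 z241.7 tiltTCP 0.0028 {'tilt_cam': -0.0046, 'trol_top': -67.3, 'trol_scene': -58.3, 'bask_top': -70.7, 'bw_top': 94.1, 'bask_scene': -62.8, 'bw_scene': 99.3}
```

```bash

python3 -m jog '[0,0.0009,-0.0018,-0.003,0,0,0,0.0009,-0.0018,-0.003,0,0]'|head -2
python3 m.py
```

```text
time: 9.35
tool_pos: [521.3, -264.3, 243.7]
t9.35 z243.7 tiltTCP 0.0060 {'tilt_cam': -0.0001, 'trol_top': -55.4, 'trol_scene': -49.7, 'bask_top': -56.4, 'bw_top': 93.5, 'bask_scene': -47.1, 'bw_scene': 99.1}
```

```bash

python3 -m jog '[0,0,0,0,0,0,0,0,0,0,0,0]'|head -2
python3 m.py
python3 -m jog '[0,0,0,0,0,0,0,0,0,0,0,0]'|head -2
python3 m.py
```

```text
time: 9.7
tool_pos: [521.3, -264.2, 243.5]
t9.70 z243.5 tiltTCP 0.0058 {'tilt_cam': -0.0004, 'trol_top': -49.3, 'trol_scene': -40.5, 'bask_top': -45.2, 'bw_top': 94.4, 'bask_scene': -39.5, 'bw_scene': 100.0}
time: 10.05
tool_pos: [521.3, -264.2, 243.6]
t10.05 z243.6 tiltTCP 0.0058 {'tilt_cam': -0.002, 'trol_top': -41.0, 'trol_scene': -33.5, 'bask_top': -44.6, 'bw_top': 92.2, 'bask_scene': -37.0, 'bw_scene': 99.7}
```

```bash

python3 -m jog '[0,0,0,0,0,0,0,0,0,0,0,0]'|head -2
python3 m.py
python3 -m jog '[0,0,0,0,0,0,0,0,0,0,0,0]'|head -2
python3 m.py
```

```text
time: 10.4
tool_pos: [521.3, -264.2, 243.6]
t10.40 z243.6 tiltTCP 0.0059 {'tilt_cam': -0.001, 'trol_top': -38.6, 'trol_scene': -33.4, 'bask_top': -37.3, 'bw_top': 93.1, 'bask_scene': -30.5, 'bw_scene': 99.4}
time: 10.75
tool_pos: [521.3, -264.2, 243.6]
t10.75 z243.6 tiltTCP 0.0058 {'tilt_cam': -0.0019, 'trol_top': -35.0, 'trol_scene': -30.2, 'bask_top': -38.7, 'bw_top': 91.6, 'bask_scene': -32.7, 'bw_scene': 99.3}
```

```bash

python3 -m jog '[0,0,0,0,0,0,0,0,0,0,0,0,0,0,0,0,0,0,0,0,0,0,0,0]'|head -2
python3 m.py
python3 -m jog '[0,0,0,0,0,0,0,0,0,0,0,0]'|head -2
python3 m.py
```

```text
time: 11.35
tool_pos: [521.3, -264.2, 243.6]
t11.35 z243.6 tiltTCP 0.0059 {'tilt_cam': -0.0011, 'trol_top': -35.1, 'trol_scene': -29.9, 'bask_top': -36.2, 'bw_top': 91.7, 'bask_scene': -28.8, 'bw_scene': 98.8}
time: 11.7
tool_pos: [521.3, -264.2, 243.6]
t11.70 z243.6 tiltTCP 0.0059 {'tilt_cam': -0.0006, 'trol_top': -34.1, 'trol_scene': -29.7, 'bask_top': -36.2, 'bw_top': 92.4, 'bask_scene': -30.3, 'bw_scene': 99.5}
```

```bash

Z='x'; python3 -m jog '[0,0,0,0,0,0,0,0,0,0,0,0,0,0,0,0,0,0,0,0,0,0,0,0,0,0,0,0,0,0,0,0,0,0,0,0,0,0,0,0,0,0,0,0,0,0,0,0]'|head -1
python3 m.py
python3 -m jog '[0,0,0,0,0,0,0,0,0,0,0,0,0,0,0,0,0,0,0,0,0,0,0,0,0,0,0,0,0,0,0,0,0,0,0,0,0,0,0,0,0,0,0,0,0,0,0,0]'|head -1
python3 m.py
python3 -m jog '[0,0,0,0,0,0,0,0,0,0,0,0,0,0,0,0,0,0,0,0,0,0,0,0,0,0,0,0,0,0,0,0,0,0,0,0,0,0,0,0,0,0,0,0,0,0,0,0]'|head -1
python3 m.py
python3 - <<'E'
from bench import r
from h import *
from m import st
T=r.snapshot("top");S=r.snapshot("scene")
for p in(T,S):
  X=st(cloud(p))
  for rim,(a,b) in(("tub",(50,68)),("basket",(205,232))):
    g=(X[...,2]>a)&(X[...,2]<b)&(np.abs(X[...,0])<110)&(np.abs(X[...,1]+30)<110)
    q=X[g];print(rim,len(q),np.round(np.percentile(q,[2,98],axis=0)[:,:2],1).tolist())
cv2.imwrite("pics/f.png",np.hstack([cv2.resize(T["pixels"][100:300,200:420,::-1],(396,360)),cv2.resize(S["pixels"][130:330,130:350,::-1],(396,360))]))
E
```

```text
time: 12.8
t12.80 z243.5 tiltTCP 0.0058 {'tilt_cam': -0.0009, 'trol_top': -34.6, 'trol_scene': -29.9, 'bask_top': -36.0, 'bw_top': 93.0, 'bask_scene': -30.4, 'bw_scene': 100.0}
time: 13.9
t13.90 z243.5 tiltTCP 0.0058 {'tilt_cam': -0.002, 'trol_top': -35.4, 'trol_scene': -29.3, 'bask_top': -35.9, 'bw_top': 92.4, 'bask_scene': -30.0, 'bw_scene': 99.1}
time: 15.0
t15.00 z243.6 tiltTCP 0.0058 {'tilt_cam': -0.0007, 'trol_top': -34.9, 'trol_scene': -29.5, 'bask_top': -36.0, 'bw_top': 92.9, 'bask_scene': -29.8, 'bw_scene': 99.8}
tub 272 [[-87.5, -102.5], [81.5, 48.2]]
basket 632 [[-48.9, -83.3], [49.0, 10.3]]
tub 337 [[-88.5, -94.7], [83.1, 55.3]]
basket 544 [[-49.2, -80.1], [48.8, 19.5]]
```

View pics/f.png

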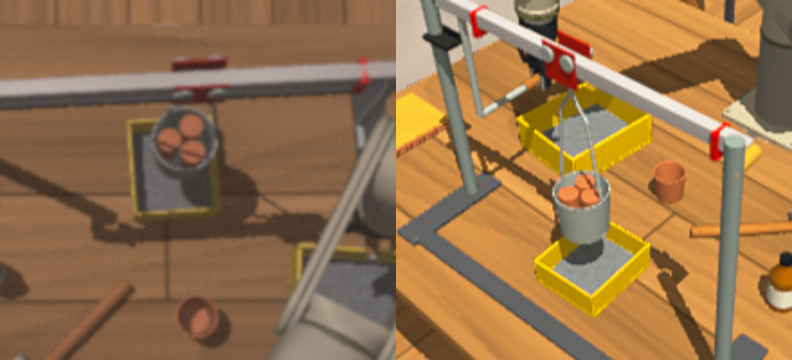

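The basket (crop left 184,138 / right 582,210) hangs still over the tub, about 9 mm off its centre and within the 25 mm limit. I'll hold a bit longer and hand in.

```bash

for i in 1 2 3; do python3 -m jog '[0,0,0,0,0,0,0,0,0,0,0,0,0,0,0,0,0,0,0,0,0,0,0,0,0,0,0,0,0,0,0,0,0,0,0,0,0,0,0,0,0,0,0,0,0,0,0,0]'|head -1; done
python3 m.py
python3 -c "from bench import r;print(r.hand_in())"
```

```text
time: 16.2
time: 17.2
time: 18.2
t18.20 z243.6 tiltTCP 0.0058 {'tilt_cam': -0.0007, 'trol_top': -38.2, 'trol_scene': -29.1, 'bask_top': -36.2, 'bw_top': 92.6, 'bask_scene': -29.8, 'bw_scene': 99.7}
the job is handed in; nothing more can be done
None
```

I handed the job in at about 18 s with the gripper still holding the handle; the basket had hung still over the small yellow tub for over 6 s, about 9 mm off its centre by camera, but the hand-in returned no verdict.

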